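# Show a freshly painted buffet sign to the camera

## Task

The sign with the orange biscuit has just been painted and is still wet: lift it out of its slotted block by its bare brass side edges only, with nothing of the hand touching the black panel, front or back. Hold it up in the air before the little white camera, 15 cm from the lens, the painted picture towards the lens, centred on it, square to its line of sight (the camera looks somewhat downwards, so the sign leans back to match) and the right way up. Finish while still holding it there, quite still, and leave the camera, the other sign, the steel milk cup and the white sugar jar where they are.

Things in the scene. Friction and masses are not known exactly. Their poses are not given: they have to be found in the camera images.
- sign_mid (a point): centre of the biscuit sign (orange disc): an upright plate 60 mm wide (its y), 90 mm tall (its z, up), 8 mm thick (its x), 60 to 130 g. Its x axis comes out of the painted front, which starts facing away from the robot. Bare brass rim: 4.5 mm wide down both sides, 5 mm across the top, foot 16 mm high; the rest is wet black panel, front and back. Hold it from above by the two side edges, 60 mm apart
- stand_a: wooden block holding the biscuit sign, fixed, 60 x 52 x 22 mm (x, y, z), origin at the centre of its underside. Its slot runs along its y, open at both ends, 9.6 mm wide, floor 8 mm above the table: the sign stands loosely in it, lowest 14 mm in the slot, top 98 mm above the table, axes as the block's, overhanging the block by about 4 mm each side. Pull it straight up
- cup_sign_mid (a point): centre of the other sign (blue cup picture), same size, axes and kind of block; leave it alone
- lens (a point): centre of the front of the lens, a black tube 34 mm in diameter on a white camera 36 x 62 x 42 mm. Its x axis points backwards along the line of sight, into the camera: the camera looks along -x, roughly towards the robot and down by 0.15 to 0.65 rad; y is level, z is up across the line of sight. Only friction holds the camera's tilt
- camera_stand: the camera's fixed stand: black base 140 x 120 x 10 mm, thin post, fork that holds the camera 0.28 m above the table, 0.3 m high in all; origin at the underside of the base, below the camera; the camera looks towards its -x
- view_spot (a point): point in the air on the line of sight, 150 mm before the lens: where the sign's centre must be held. It has the lens's axes: the sign is right when its x, y and z axes point the same ways as these
- milk_cup: steel milk cup, 76 mm across the mouth, 75 mm tall, origin at the centre of its underside; leave it alone
- sugar_jar: white sugar jar with a steel cap, 64 mm in diameter, 85 mm tall, origin at the centre of its underside; leave it alone
Things that resemble listed ones, but are neither listed nor needed, are in the scene too. Leave any blue look-alike of the stand_a alone. Leave any green look-alike of the part that bears sign_mid alone.

How it is judged:
On the way:
1. the biscuit sign is lifted clear of its block in the fingers (height (world z) of sign_mid above 0.09 m and contact force between the fingers and sign above 1 N and contact force between sign and stand_a below 0.05 N), for 0.2 s.
At the end, for the whole second after the job is handed in: the biscuit sign is held by the fingers alone, at rest, with its centre within 25 mm of the point 150 mm before the lens, painted face towards the lens and square to it within 0.17 rad (10 degrees), right way up; the camera, other sign, cup and jar are where they were (distance between sign_mid and view_spot below 0.025 m and angle between the x axis of sign_mid and the x axis of view_spot, either way round below 0.17 rad and angle between the z axis of sign_mid and the z axis of view_spot, either way round below 0.17 rad and x of lens in the frame of sign_mid above 0.1 m and angle between sign_mid's own z axis and vertical below 0.9 rad and contact force between the fingers and sign above 1 N and contact force between sign and camera_stand below 0.05 N and linear speed of sign below 0.02 m/s and angular speed of sign below 0.15 rad/s and distance of cup_sign_mid from where it was at the start of the episode below 0.015 m and distance of each of milk_cup, sugar_jar from where it was at the start of the episode below 0.02 m and distance of lens from where it was at the start of the episode below 0.01 m and distance of view_spot from where it was at the start of the episode below 0.025 m); the arm keeps its last pose, push and grip.
It fails at once if the hand or arm touches the wet black panel of the biscuit sign, front or back (contact force between any of the fingers, the arm and sign_c0 above 0.3 N).
It fails at once if the camera is knocked out of its aim (distance of lens from where it was at the start of the episode above 0.01 m or distance of view_spot from where it was at the start of the episode above 0.025 m).
It fails at once if the other sign, the milk cup or the sugar jar is moved by more than 15 to 20 mm (distance of cup_sign_mid from where it was at the start of the episode above 0.015 m or distance of any of milk_cup, sugar_jar from where it was at the start of the episode above 0.02 m).
It also fails if it takes over 42 s, if anything falls off the work surface, if the arm or the gripper's body presses on something with over 40 N, if the wrist force passes 120 N, or if a joint passes its speed limit or range.

## Robot

A 7-joint arm with a two-finger parallel gripper is mounted at the origin on the work surface. World frame = base frame: x ahead of the robot, y to its left, z up, the work surface at z = 0. Lengths are in m, angles in rad, forces in N, time in s.
With the tool pointing down it reaches from about 0.4 to 0.85 m from the base axis. Payload 4.5 kg.
Tool frame: the origin (TCP) lies on the centre line of the jaws, within the pads' length; the fingertips stand 17 mm ahead of it and the grasp point (between the pads) lies 2 mm behind it (r.tip_reach is the distance from the TCP to the fingertips, in m); z points along the fingers, y is the line along which they close (so a half turn about z gives the same grasp; the last joint's range is limited). The gripper opens to 88 mm and grips with 3 to 60 N. Pads are 18 mm wide; open, the fingers measure 123 mm over their backs; the gripper's body (75 mm by 187 mm) begins 45 mm behind the grasp point.
Start: joints at [1.157, 0.689, -0.195, 1.565, 0.157, 0.902, -0.215], TCP at [0.271, -0.563, 0.22] pointing down, gripper open.
Joint ranges: [-3.01, 3.01], [-0.46, 2.08], [-1.47, 1.51], [0.13, 2.56], [-1, 4.14], [0.04, 2.09], [-2.66, 2.66]. Speed limits (rad/s): [2.57, 2.57, 3.14, 3.14, 3.14, 3.14, 3.14].

## Interface

Orientations are given as a unit quaternion [x, y, z, w].
In Python, from plant import r gives the robot as it stands.
- The arm moves only by the tool step_arm, never from a script. Its argument "steps" is a list of rows, each a list of 7 numbers: the shift along the tool's x, y, z in cm, then the turn, a rotation vector about the tool's x, y, z in degrees, then the gripper's target within -1 to 1 (shut at 1, half-way at 0, fully open at -1). A call has 1 to 8 rows; each row shifts and turns the commanded pose from where the row before left it, along the tool's axes as they then stand; what a row does not reach is not made up. A row lasts 1/8 s, in which the tool goes at most 62.5 mm and 10.7 degrees, less where a joint would pass 70% of its speed; a pose out of reach is approached as far as the arm can. A call with a gripper value outside its range is refused whole. The fingers move at their own pace and stop on an object; "force" is the grip in N (left out, the last holds). Time passes only in rows, so rows that do not move let the fingers close. It gives the time, the measured TCP pose, the force, the opening and the grip force at its end, in the units of the state.
- r.get_state(): the state, without advancing time (a new reading comes with each control period).
- r.snapshot(name): name is "scene" or "top"; returns a dict with "pixels" (400x640x3 uint8, red, green, blue), "fx", "fy", "cx", "cy" (pixels), "cam_to_world" (4x4, takes a point from camera to world coordinates). Camera axes: x right, y down, z forward; pixel columns grow to the right and rows downward; lengths in m; the calibration is good to about 2 mm. A picture is of the moment at which its call begins. There is no depth.
- r.finish_job(): hands the job in; it is judged then, once.
The state is a dict: "clock": time; "q": joint angles; "qd": joint speeds; "joint_torque": joint torques, N m; "tool_pos": TCP position; "eef_rot": TCP orientation; "contact_force": force on the tool from outside, world axes, zero at the start; "moment": the same for the moment, N m; "opening": opening from 0.0 (shut) to 1.0 (fully open); "finger_force": force on a finger pad.
Only numpy, scipy, OpenCV 4.12 (cv2) and the standard library are available. Lean on these libraries where they do the work, as an engineer would, in place of code of your own. Each camera call takes 0.05 s, during which the arm holds its last target. There are 200 camera calls.

## Working session

There is one attempt and no reset: what is moved stays moved. The work goes in short steps, Python scripts to look and compute and a tool call to move; the robot and the scene stay as the last step left them, time stands still between calls to the robot, and variables do not carry over. Pictures are saved under pics/ and viewed, at most 10 in all, crops included, and the job is handed in when it is done.

Besides the shell and the picture viewer there is one more tool, called after ">>>" by a JSON object that holds its "op" and its "data", one argument or row to a line. step_arm: Moves the arm, as the interface text tells. Its arguments: {"type":"object","properties":{"steps":{"type":"array","items":{"type":"array","items":{"type":"number"}}},"force":{"type":"number"}},"required":["steps"]}

```bash
mkdir -p pics
cat > h.py <<'E'
import numpy as np, cv2
from plant import r
from scipy.spatial.transform import Rotation as R
def snap(n,f=None):
    s=r.snapshot(n)
    if f: cv2.imwrite(f,cv2.cvtColor(np.asarray(s["pixels"]),cv2.COLOR_RGB2BGR))
    return s
def ray(s,u,v):
    T=np.array(s["cam_to_world"]); d=T[:3,:3]@np.array([(u-s["cx"])/s["fx"],(v-s["cy"])/s["fy"],1]); return T[:3,3],d/np.linalg.norm(d)
def onz(s,u,v,z):
    o,d=ray(s,u,v); return o+d*(z-o[2])/d[2]
def tri(s1,p1,s2,p2):
    o1,d1=ray(s1,*p1);o2,d2=ray(s2,*p2)
    t=np.linalg.lstsq(np.c_[d1,-d2],o2-o1,rcond=None)[0]
    a,b=o1+t[0]*d1,o2+t[1]*d2
    return (a+b)/2,np.linalg.norm(a-b)
def proj(s,P):
    T=np.linalg.inv(np.array(s["cam_to_world"])); p=T[:3,:3]@np.array(P)+T[:3,3]
    return np.array([s["fx"]*p[0]/p[2]+s["cx"],s["fy"]*p[1]/p[2]+s["cy"]])
E
python3 - <<'E'
from h import *
np.set_printoptions(precision=4,suppress=True)
for n in("scene","top"):
    s=snap(n,f"pics/{n}0.png"); print(n,s["fx"],s["cx"],s["cy"]);print(np.array(s["cam_to_world"]))
print(r.get_state())
E
```

```text
scene 482.71084704048184 320.8515973885166 198.11925723935224
[[ 0.8567  0.4414 -0.2669  0.8872]
 [ 0.5157 -0.7437  0.4254 -0.4481]
 [-0.0107 -0.5021 -0.8647  1.2067]
 [ 0.      0.      0.      1.    ]]
top 366.02621527840455 321.38606347554617 198.88198748510823
[[ 0.0235 -0.9972  0.0704  0.4986]
 [-0.9997 -0.023   0.0079  0.0433]
 [-0.0062 -0.0705 -0.9975  1.1788]
 [ 0.      0.      0.      1.    ]]
{'clock': 0.1, 'q': array([ 1.1568,  0.6899, -0.1945,  1.5662,  0.1573,  0.9025, -0.2151]), 'qd': array([-0.001 , -0.0042, -0.0001, -0.0042, -0.0024,  0.0001, -0.001 ]), 'joint_torque': array([ -0.0037, -52.8501,  -1.2714, -15.3837,  -0.0525,   0.002 ,
         0.    ]), 'tool_pos': array([ 0.2703, -0.5629,  0.2195]), 'eef_rot': array([ 0.975 ,  0.222 , -0.0003, -0.0008]), 'contact_force': array([ 1.1138, -0.5932, -0.3843]), 'moment': array([0.012 , 0.01  , 0.0081]), 'finger_force': 0.0, 'opening': 1.0029045817979116}
```

View pics/scene0.png

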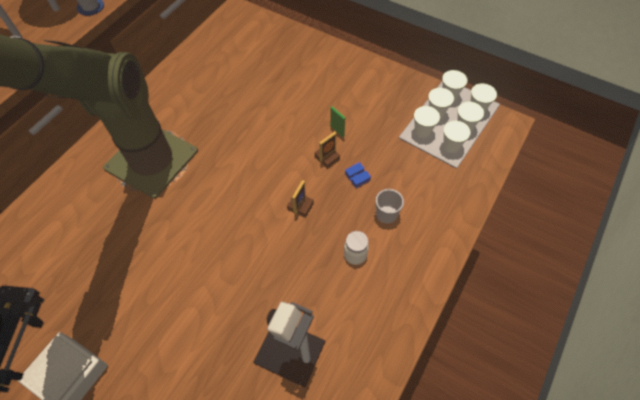

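View pics/top0.png

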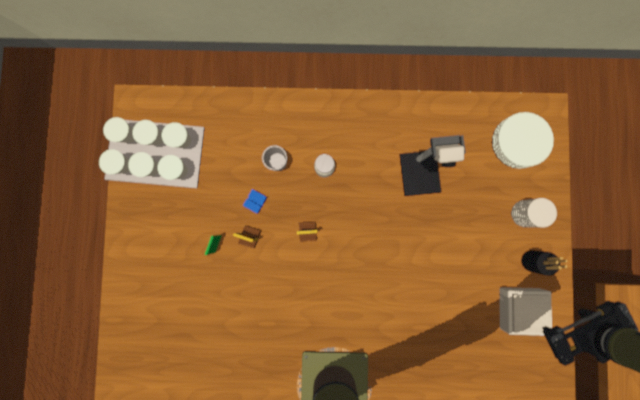

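Scene: two framed signs, at (328,148) and (300,198); a green look-alike at (338,122), a blue block at (357,175), the cup at (389,206), the jar at (356,248) and the camera at (290,325). In the top view the signs are at (248,237) and (308,232), and the camera is at (447,150). I'll enlarge the crops to tell the two signs apart.

Run:
```python
from h import *
a=cv2.imread("pics/scene0.png");b=cv2.imread("pics/top0.png")
f=lambda i,x,y,w,h,k:cv2.resize(i[y:y+h,x:x+w],None,fx=k,fy=k,interpolation=cv2.INTER_CUBIC)
A=f(a,280,125,80,100,4);  # 320x400
B=f(a,250,285,80,100,4)
C=f(b,200,210,133,50,6) #798x300
im=np.zeros((400,640,3),np.uint8);im[:,:320]=A;im[:,320:]=B
cv2.imwrite("pics/c1.png",im)
D=f(b,395,125,80,75,5) #400x375
E=f(b,225,215,100,35,8)[:, :800]
im=np.zeros((600,800,3),np.uint8);im[:280,:800]=E;im[285:585,:320]=f(b,395,125,80,75,4);cv2.imwrite("pics/c2.png",im)
```

```text
(no output)
```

View pics/c1.png

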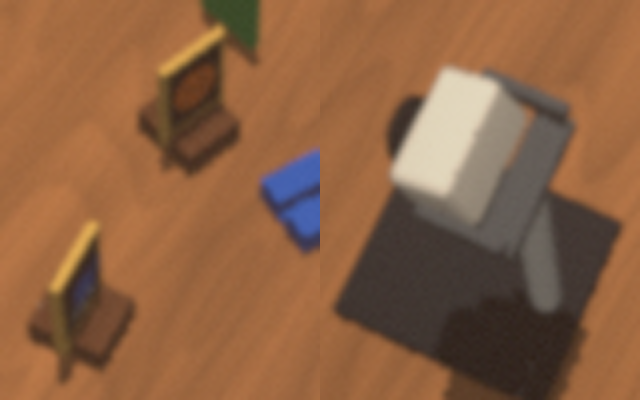

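View pics/c2.png

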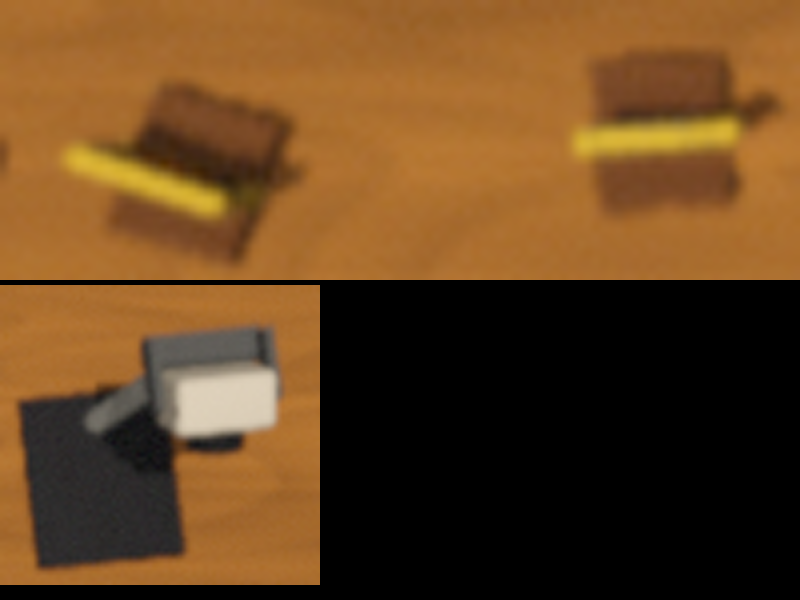

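Sign candidates: scene (328,148)/top (248,237) shows an orange disc on black in a brass frame, so it is the biscuit sign. Scene (300,198)/top (308,232) shows a blue picture, so it is the cup sign. The green plate at (338,122) is the look-alike. The crop confirms the first one. Next I'll measure the sign edges, base and camera box.

Run:
```python
from h import *
np.set_printoptions(precision=4,suppress=True)
S,T=snap("scene"),snap("top")
def mask(s,box,f):
    x0,y0,x1,y1=box; p=np.asarray(s["pixels"]).astype(int)[y0:y1,x0:x1]; m=f(p[...,0],p[...,1],p[...,2]).astype(np.uint8)
    n,l,st,c=cv2.connectedComponentsWithStats(m); k=1+np.argmax(st[1:,4]); ys,xs=np.where(l==k); return np.c_[xs+x0,ys+y0].astype(np.float32)
yel=lambda R_,G,B:(R_>150)&(G>120)&(B<95)&(G>0.68*R_)
for nm,s,box in(("bisc top",T,(225,215,275,260)),("cup top",T,(290,215,330,250)),("bisc scene",S,(310,125,345,170)),("cup scene",S,(285,178,315,215))):
    p=mask(s,box,yel); rc=cv2.minAreaRect(p); b=cv2.boxPoints(rc)
    print(nm,len(p),rc); 
    # end midpoints of long axis
    e=[np.linalg.norm(b[i]-b[(i+1)%4]) for i in(0,1)]
    m=[(b[0]+b[1])/2,(b[2]+b[3])/2] if e[0]<e[1] else [(b[1]+b[2])/2,(b[3]+b[0])/2]
    P=[onz(s,*q,0.098) for q in m]; print(m,P,"len",np.linalg.norm(P[0]-P[1]),"mid",(P[0]+P[1])/2,"ang",np.degrees(np.arctan2(*(P[1]-P[0])[[1,0]])))
base=mask(T,(395,145,445,200),lambda r,g,b:(r<75))
rc=cv2.minAreaRect(base);b=cv2.boxPoints(rc);print("base",len(base),b);print(np.array([onz(T,*q,.01) for q in b]))
for nm,p in (("cup",(275,158)),("jar",(324,165))): print(nm,onz(T,*p,.08))
f=lambda s,x,y,w,h,k:cv2.resize(cv2.cvtColor(np.asarray(s["pixels"]),cv2.COLOR_RGB2BGR)[y:y+h,x:x+w],None,fx=k,fy=k,interpolation=cv2.INTER_CUBIC)
im=np.zeros((600,800,3),np.uint8)
im[:550,:500]=f(S,262,298,50,55,10); im[:400,500:]=cv2.rotate(f(T,426,130,40,30,10),cv2.ROTATE_90_CLOCKWISE)
im=np.clip(im.astype(float)*1.0,0,255).astype(np.uint8)
for i in range(0,500,100): cv2.line(im,(i,0),(i,550),(0,255,255),1); cv2.putText(im,str(262+i//10),(i,590),0,.5,(255,255,255),1)
for j in range(0,550,100): cv2.line(im,(0,j),(500,j),(0,255,255),1); cv2.putText(im,str(298+j//10),(2,j+15),0,.5,(0,0,255),1)
for j in range(0,400,100): cv2.line(im,(500,j),(800,j),(0,255,0),1); cv2.putText(im,"u%d"%(426+j//10),(502,j+15),0,.5,(0,0,255),1)
for i in range(0,300,100): cv2.line(im,(800-i-1,0),(800-i-1,400),(0,255,0),1); cv2.putText(im,"v%d"%(130+i//10),(765-i,420),0,.5,(255,255,255),1)
cv2.imwrite("pics/c3.png",im)
```

```text
bisc top 76 ((242.0500030517578, 237.35000610351562), (21.187259674072266, 3.7947328090667725), 18.43494987487793)
[array([232., 234.], dtype=float32), array([252.1, 240.7], dtype=float32)] [array([0.4652, 0.3125, 0.098 ]), array([0.447 , 0.2526, 0.098 ])] len 0.06266555475422612 mid [0.4561 0.2826 0.098 ] ang -106.88493343754793
cup top 76 ((306.5, 232.0), (4.0, 21.0), 90.0)
[array([317., 232.], dtype=float32), array([296., 232.], dtype=float32)] [array([0.477 , 0.0624, 0.098 ]), array([0.4755, 0.1242, 0.098 ])] len 0.061799683024764726 mid [0.4762 0.0933 0.098 ] ang 91.35210763887667
bisc scene 61 ((327.1538391113281, 137.23077392578125), (3.3282015323638916, 18.859806060791016), 56.3099365234375)
[array([335., 132.], dtype=float32), array([319.3077, 142.4615], dtype=float32)] [array([0.4664, 0.3071, 0.098 ]), array([0.4467, 0.2521, 0.098 ])] len 0.05844141615371906 mid [0.4565 0.2796 0.098 ] ang -109.6274532161738
cup scene 72 ((297.9176330566406, 188.12942504882812), (3.681431770324707, 20.247875213623047), 32.47119140625)
[array([303.3529, 179.5883], dtype=float32), array([292.4823, 196.6706], dtype=float32)] [array([0.4741, 0.123 , 0.098 ]), array([0.4777, 0.0626, 0.098 ])] len 0.06046790526264202 mid [0.4759 0.0928 0.098 ] ang -86.51587455930157
base 1387 [[399.1678 148.7883]
 [435.7576 144.5664]
 [441.1094 190.9489]
 [404.5197 195.1708]]
[[ 0.7489 -0.1947  0.01  ]
 [ 0.7654 -0.3125  0.01  ]
 [ 0.6153 -0.3298  0.01  ]
 [ 0.5991 -0.2131  0.01  ]]
cup [0.6973 0.1957 0.08  ]
jar [0.6792 0.0465 0.08  ]
```

View pics/c3.png

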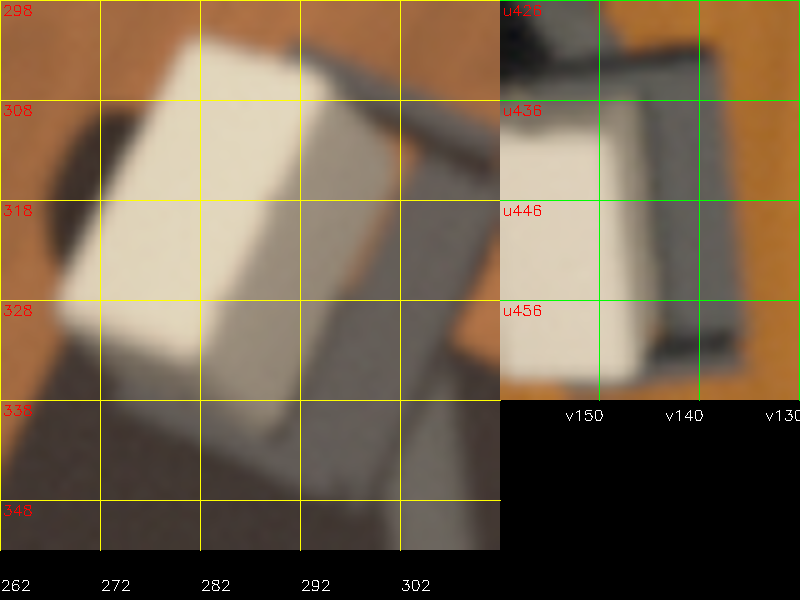

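Camera crop: the white top face has scene corners of about (281,302), (294.5,306), (282,334) and (268,330). The dark lens tube is at its left, around (267,319). In the top view the face spans u 439–464, v 146–162, with the tube ending at v≈166. I'll start moving and refine the numbers on the way.

>>> {"op": "step_arm", "data": {
  "steps": [
    [0,0,-4,0,0,0,-1],
    [3.6,-3.2,-1,0,0,0,-1],
    [3.6,-3.2,-1,0,0,0,-1],
    [3.6,-3.2,-0.5,0,0,0,-1],
    [3.6,-3.2,-0.5,0,0,0,-1],
    [3.6,-3.2,-0.5,0,0,0,-1],
    [3.6,-3.2,-0.5,0,0,0,-1],
    [3.6,-3.2,0,0,0,0,-1]
  ],
  "force": 20
}}

```text
clock: 1.2
tool_pos: [0.4014, -0.251, 0.3006]
eef_rot: [0.975, 0.222, 0.0, 0.0]
contact_force: [0.0, -0.0, 0.1]
opening: 1.005
finger_force: 0.0
```

```bash
cat > cam.py <<'E'
from h import *
np.set_printoptions(precision=4,suppress=True)
t0,s0=cv2.imread("pics/top0.png"),cv2.imread("pics/scene0.png")
S,T=snap("scene"),snap("top")
o=-0.45
S_=dict(rp=(294.5,306),rm=(282,334),fp=(281,302),fm=(268,330)); T_=dict(rp=(439,149.3),rm=(463.5,146.3),fp=(440,162.5),fm=(463.7,160.7))
P={}
for k in S_:
    P[k],g=tri(S,np.add(S_[k],o),T,np.add(T_[k],o)); print(k,P[k],"gap",g)
print("len",[np.linalg.norm(P[a]-P[b]) for a,b in(("rp","rm"),("fp","fm"),("rp","fp"),("rm","fm"))])
# bright masks, sub-pixel
for nm,im,box in(("scene",s0,(262,298,302,345)),("top",t0,(432,140,470,170))):
    x0,y0,x1,y1=box; g=cv2.resize(im[y0:y1,x0:x1,1],None,fx=8,fy=8,interpolation=cv2.INTER_CUBIC)
    m=(g>172).astype(np.uint8); c=max(cv2.findContours(m,0,1)[0],key=cv2.contourArea)
    a=cv2.approxPolyDP(c,14,True)[:,0]/8+np.array([x0,y0])-.45; print(nm,len(a),a.tolist())
# lens tube dark pixels ends
g=t0[155:172,436:462].max(2); print("top dark rows\n",g[4:14])
g=s0[305:330,262:278].max(2); print(g[::2])
x=R.from_quat(r.get_state()["eef_rot"]).as_matrix();print(x,r.get_state()["q"])
E
python3 cam.py
```

```text
rp [ 0.6876 -0.2321  0.2998] gap 0.0033212484886866746
rm [ 0.6963 -0.2902  0.302 ] gap 0.0018543036426531526
fp [ 0.6577 -0.2372  0.2899] gap 0.0015968181076642229
fm [ 0.665  -0.2956  0.2865] gap 0.0006315742862578208
len [np.float64(0.058709999990341606), np.float64(0.058986099466437916), np.float64(0.03182552981635319), np.float64(0.03539951387520726)]
scene 5 [[281.55, 301.925], [268.05, 326.675], [279.55, 332.925], [293.8, 307.675], [292.675, 305.05]]
top 4 [[462.8, 147.05], [440.3, 148.425], [439.3, 160.675], [461.925, 159.3]]
top dark rows
 [[111 120 145 181 207 217 221 220 219 220 220 218 218 218 217 217 217 216
  216 215 215 213 212 209 206 204]
 [ 86 110 141 181 206 215 217 217 216 217 216 214 211 208 205 203 200 199
  199 198 199 199 195 191 187 184]
 [ 53  85 128 168 193 202 202 200 199 198 197 192 183 177 168 163 157 154
  152 157 171 180 179 177 175 175]
 [ 33  63 105 139 162 168 162 156 151 150 150 141 127 117 103  98  92  84
   84 106 147 169 174 173 173 173]
 [ 27  49  86 107 118 114  95  84  77  80  76  73  63  56  53  46  36  38
   46  87 141 168 172 174 173 174]

[... 857 characters left out ...]
65  83 139 191 218 223]
 [156 160 161 158 145 114  80  64  61  64  86 140 191 218 222 223]
 [156 160 159 153 128  92  67  63  64  86 138 192 217 223 223 224]
 [159 158 156 150 121  82  62  62  83 139 192 217 222 224 223 224]
 [159 159 162 158 130  86  63  82 136 191 216 221 223 223 224 223]
 [157 160 164 164 144 107  93 138 191 217 222 222 223 223 223 224]
 [162 166 166 166 165 154 159 194 216 221 222 223 223 224 224 224]
 [167 167 166 167 167 172 195 215 220 222 222 223 224 223 224 225]
 [167 167 167 165 163 162 178 191 200 209 215 218 219 221 223 224]]
[[ 0.8971  0.4419  0.0017]
 [ 0.4419 -0.8971  0.0027]
 [ 0.0027 -0.0016 -1.    ]] [ 0.6239  0.3874 -0.2457  1.8931  0.116   0.8744 -0.7919]
```

```bash
cat > fit.py <<'E'
from h import *
from scipy.optimize import least_squares
np.set_printoptions(precision=4,suppress=True)
S,T=snap("scene"),snap("top"); o=-.45
# corner: (x,y,z signs)  x=+ rear
Sc={(1,1,1):(294.7,306),(1,-1,1):(281.8,334.5),(-1,1,1):(281,301.5),(-1,-1,1):(267.8,330.5),(1,1,-1):(302,314.3),(1,-1,-1):(289,342)}
Tc={(1,1,1):(439.3,149),(1,-1,1):(463.7,146.5),(-1,1,1):(439.8,162),(-1,-1,1):(463.4,160.5)}
h=np.array([.018,.031,.021])
def axes(yaw,p): return R.from_euler("ZY",[yaw,-p]).as_matrix()   # x axis back & up
t=np.linspace(0,2*np.pi,73)
def lens(q): return q[:3]-axes(q[3],q[4])[:,0]*(.018+q[5])
def res(q):
    A=axes(q[3],q[4]); e=[]
    for s,C in((S,Sc),(T,Tc)):
        for k,p in C.items(): e+=list(proj(s,q[:3]+A@(h*k))-np.add(p,o))
    c=lens(q); ci=[c+.017*(np.cos(a)*A[:,1]+np.sin(a)*A[:,2]) for a in t]
    a=np.array([proj(S,p) for p in ci]); b=np.array([proj(T,p) for p in ci])
    e+=[a[:,0].min()-266.2,b[:,1].max()-166.5,(b[:,0].min()+b[:,0].max())/2-448.2]
    e+=[(q[3]-np.radians(7.2))/.03]
    return np.array(e)
f=least_squares(res,[.68,-.263,.28,.13,.4,.02],x_scale=[.01,.01,.01,.1,.1,.01],loss="soft_l1")
q=f.x; A=axes(q[3],q[4]); print("centre",q[:3],"yaw,pitch",np.degrees(q[3:5]),"L",q[5]);print(res(q).round(1))
c=lens(q); V=c-.15*A[:,0]; print("lens",c,"view",V);print(A)
# tool: x=A x, y=-A y, z=-A z ; sign centre to TCP up along z
np.savez("view.npz",V=V,A=A)
E
python3 fit.py
```

```text
centre [ 0.6817 -0.2631  0.2742] yaw,pitch [ 7.5079 15.2381] L 0.012052306157860723
[ 1.8 -0.1  0.7  1.1 -0.3 -1.  -1.4 -0.9  0.7  0.   0.3  1.3 -0.5  0.1
  0.5 -0.1 -0.3  1.9  1.2  0.7  0.6  0.6  0.5  0.2]
lens [ 0.6529 -0.2669  0.2663] view [ 0.5094 -0.2858  0.2269]
[[ 0.9566 -0.1307 -0.2606]
 [ 0.1261  0.9914 -0.0343]
 [ 0.2628  0.      0.9648]]
```

>>> {"op": "step_arm", "data": {
  "steps": [
    [2.6,-5,0,0,0,5,-1],
    [2.6,-5,0,0,0,5,-1],
    [2.2,-5,0,0,0,5,-1],
    [1.8,-5,0,0,0,5,-1],
    [1.4,-5,0,0,0,5,-1],
    [1,-5,0,0,0,5,-1],
    [0,-5,0,0,0,5,-1]
  ]
}}

```text
clock: 2.28
tool_pos: [0.4488, 0.1173, 0.3001]
eef_rot: [0.996, -0.085, 0.0, 0.0]
contact_force: [0.6, 0.2, -0.9]
opening: 0.999
finger_force: 0.0
```

```bash
sed -i 's/-1,1,1):(281,301.5)/-1,1,1):(281,301.5)/; s/(h\*k)/(h*k*q[6])/; s/e+=\[(q\[3\]-np.radians(7.2))\/.03\]/e+=[(q[3]-np.radians(7.2))\/.03,(q[2]-.28)\/.003]/; s/,.4,.02\],x_scale=\[.01,.01,.01,.1,.1,.01\]/,.4,.02,.95],x_scale=[.01,.01,.01,.1,.1,.01,.1]/' fit.py
cat >> fit.py <<'E'
print("shrink",q[6])
for nm,s,im,box in(("top",T,"pics/top0.png",(225,225,262,250)),("scene",S,"pics/scene0.png",(312,126,342,148))):
    x0,y0,x1,y1=box; p=cv2.imread(im).astype(float)[y0:y1,x0:x1]; sat=p[...,1]-p[...,0]*1.0-35
    hsv=cv2.cvtColor(p.astype(np.uint8),cv2.COLOR_BGR2HSV); w=np.where((p[...,1]>105)&(p[...,1]>.66*p[...,2])&(p[...,0]<110),np.clip(sat,0,90),0)
    n,l,st,_=cv2.connectedComponentsWithStats((w>0).astype(np.uint8)); w=w*(l==1+np.argmax(st[1:,4]))
    ys,xs=np.mgrid[y0:y1,x0:x1]; m=np.array([(xs*w).sum(),(ys*w).sum()])/w.sum(); d=np.stack([xs-m[0],ys-m[1]]); C=np.einsum("iyx,jyx,yx",d,d,w)/w.sum()
    v=np.linalg.eigh(C)[1][:,1]; a,b=onz(s,*(m-8*v),.098),onz(s,*(m+8*v),.098); g=(b-a)*np.sign((b-a)[1]); print(nm,m,v,onz(s,*m,.098),"sign yaw",np.degrees(np.arctan2(g[1],g[0]))-90)
# block from top: slot block edges give yaw
print(r.get_state()["q"])
E
python3 fit.py
```

```text
centre [ 0.6826 -0.2631  0.2775] yaw,pitch [ 7.2037 18.0038] L 0.012849879338358221
[ 0.9  0.3  0.5 -0.3  0.1  0.  -0.3 -1.7  0.2  0.3  0.5 -0.2  0.7  0.2
  0.2  0.2  0.5  1.   0.6  0.1  0.5  0.5  0.7  0.  -0.8]
lens [ 0.6534 -0.2668  0.2679] view [ 0.5119 -0.2847  0.2216]
[[ 0.9435 -0.1254 -0.3066]
 [ 0.1193  0.9921 -0.0388]
 [ 0.3091  0.      0.951 ]]
shrink 0.9381497705154652
top [241.6865 236.9883] [-0.9501 -0.3118] [0.4571 0.2836 0.098 ] sign yaw -16.624352429405008
scene [326.8012 137.3728] [-0.8184  0.5746] [0.4559 0.2785 0.098 ] sign yaw -18.15601894270928
[-0.2465  0.3718 -0.168   1.9181  0.0773  0.8558 -2.1819]
```

>>> {"op": "step_arm", "data": {
  "steps": [
    [0,0,0,0,0,-10,-1],
    [0,0,0,0,0,-10,-1],
    [0,0,0,0,0,-10,-1],
    [0,0,0,0,0,-10,-1],
    [0,0,0,0,0,-10,-1],
    [0,0,0,0,0,-10,-1],
    [0,0,0,0,0,-10,-1],
    [0,0,0,0,0,-10,-1]
  ]
}}

```text
clock: 3.38
tool_pos: [0.4482, 0.1149, 0.2999]
eef_rot: [0.815, 0.579, -0.0, 0.001]
contact_force: [0.4, -0.5, -0.3]
opening: 0.996
finger_force: 0.0
```

>>> {"op": "step_arm", "data": {
  "steps": [
    [0,0,0,0,0,-10,-1],
    [0,0,0,0,0,-10,-1],
    [0,0,0,0,0,-10,-1],
    [0,0,0,0,0,-10,-1],
    [0,0,0,0,0,-10,-1],
    [0,0,0,0,0,-10,-1],
    [0,0,0,0,0,-10,-1],
    [0,0,0,0,0,-10,-1]
  ]
}}

```text
clock: 4.38
tool_pos: [0.4483, 0.1149, 0.2998]
eef_rot: [0.252, 0.968, -0.001, 0.0]
contact_force: [0.2, -0.0, 0.2]
opening: 0.999
finger_force: 0.0
```

```bash
cat > go.py <<'E'
from h import *
import sys
np.set_printoptions(precision=3,suppress=True)
def go(P,M):
    s=r.get_state(); C=R.from_quat(s["eef_rot"]).as_matrix(); dR=C.T@M
    print("shift cm (start tool frame)",100*C.T@(P-s["tool_pos"]),"rotvec deg",np.degrees(R.from_matrix(dR).as_rotvec()),"q",s["q"],"clock",s["clock"])
E
python3 - <<'E'
from go import *
y=np.radians(-17.3); A=R.from_euler("z",y).as_matrix(); M=A@np.diag([-1,1,-1.])
go(np.array([.4565,.281,.15]),M)
E
```

```text
shift cm (start tool frame) [ 7.401 14.923 14.952] rotvec deg [ -0.093   0.018 -11.923] q [ 0.261  0.489 -0.933  1.9    0.47   0.99   0.177] clock 4.375
```

>>> {"op": "step_arm", "data": {
  "steps": [
    [0,0,0,0,0,-6,-1],
    [0,0,0,0,0,-6,-1],
    [1.04,4.03,3,0,0,0,-1],
    [1.04,4.03,3,0,0,0,-1],
    [1.04,4.03,3,0,0,0,-1],
    [1.04,4.03,3,0,0,0,-1],
    [0,0,0,0,0,0,-1]
  ]
}}

```text
clock: 5.25
tool_pos: [0.4556, 0.2845, 0.178]
eef_rot: [0.15, 0.989, -0.001, -0.001]
contact_force: [0.3, -0.3, 0.2]
opening: 1.0
finger_force: 0.0
```

Run:
```python
from go import *
y=np.radians(-17.3); A=R.from_euler("z",y).as_matrix(); M=A@np.diag([-1,1,-1.])
go(np.array([.4565,.281,.075]),M)
a=snap("scene");b=snap("top")
f=lambda s,x,y,w,h,k:cv2.resize(cv2.cvtColor(np.asarray(s["pixels"]),cv2.COLOR_RGB2BGR)[y:y+h,x:x+w],None,fx=k,fy=k,interpolation=cv2.INTER_CUBIC)
im=np.zeros((600,800,3),np.uint8); im[:600,:400]=f(a,285,65,80,120,5); im[:400,400:]=f(b,200,195,80,80,5)
cv2.imwrite("pics/g1.png",im)
```

```text
shift cm (start tool frame) [-0.216 -0.287 10.299] rotvec deg [-0.099 -0.149  0.07 ] q [-0.171  0.745 -0.812  1.855  0.704  0.86  -0.068] clock 5.25
```

View pics/g1.png

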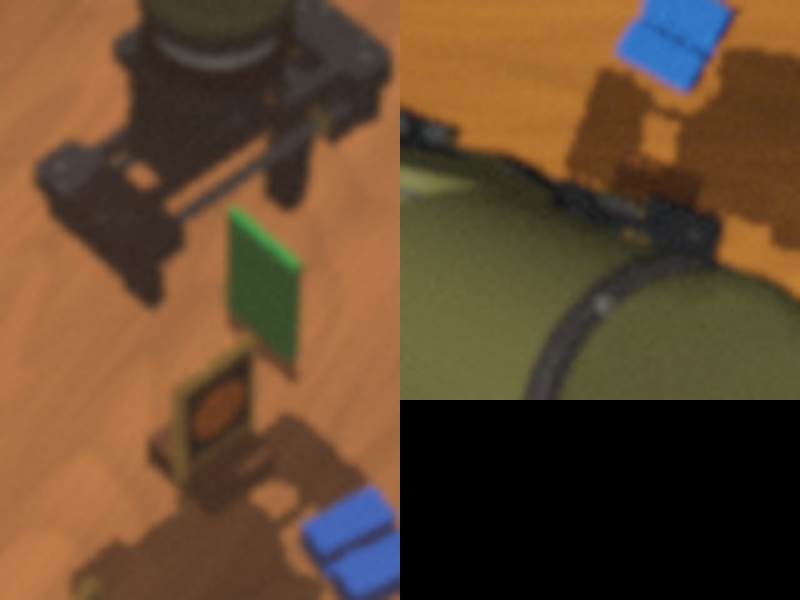

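Crop: the gripper is above the sign, with the fingertips at scene (315,123) and (343,104) straddling it; the sign and disc are at (328,146). The green plate's top edge runs (331,107)–(345,118), so I'll check clearance to the far finger.

Run:
```python
from go import *
S,T=snap("scene"),snap("top")
for z in(.06,.098): print(z,onz(S,331,106.6,z),onz(S,345,118,z))
p=cv2.imread("pics/top0.png").astype(int); m=((p[...,1]>p[...,2]*1.4)&(p[...,1]>p[...,0]*1.2)&(p[...,1]>60)); m[:220]=0;m[270:]=0;m[:,:190]=0;m[:,230:]=0
ys,xs=np.where(m); pts=np.c_[xs,ys].astype(np.float32); print(len(pts),[ (q,onz(T,*q,.06)) for q in cv2.boxPoints(cv2.minAreaRect(pts))])
c=np.array([.4565,.281]);y=np.array([.2974,.9548]);x=np.array([.9548,-.2974])
for a in(.044,.0615,.094):
  print(a,c+a*y,"±x",c+a*y+.01*x,c+a*y-.01*x)
# far top corner in top view by line from scene
```

```text
0.06 [0.392 0.412 0.06 ] [0.451 0.395 0.06 ]
0.098 [0.408 0.383 0.098] [0.466 0.367 0.098]
168 [(array([204.474, 253.445], dtype=float32), array([0.403, 0.403, 0.06 ])), (array([211.891, 233.051], dtype=float32), array([0.465, 0.384, 0.06 ])), (array([220.482, 236.175], dtype=float32), array([0.457, 0.357, 0.06 ])), (array([213.066, 256.569], dtype=float32), array([0.394, 0.377, 0.06 ]))]
0.044 [0.47  0.323] ±x [0.479 0.32 ] [0.46  0.326]
0.0615 [0.475 0.34 ] ±x [0.484 0.337] [0.465 0.343]
0.094 [0.484 0.371] ±x [0.494 0.368] [0.475 0.374]
```

Clear by about 20 mm. Descending.

>>> {"op": "step_arm", "data": {
  "steps": [
    [-0.2,-0.3,2,0,0,0,-1],
    [0,0,2.5,0,0,0,-1],
    [0,0,2,0,0,0,-1],
    [0,0,2,0,0,0,-1],
    [0,0,1.5,0,0,0,-1],
    [0,0,0.2,0,0,0,-1]
  ],
  "force": 15
}}

```text
clock: 6.2
tool_pos: [0.4573, 0.2792, 0.0779]
eef_rot: [0.151, 0.988, -0.001, -0.0]
contact_force: [-0.2, 0.3, 0.1]
opening: 0.995
finger_force: 0.0
```

>>> {"op": "step_arm", "data": {
  "steps": [
    [0,0,0,0,0,0,-0.2],
    [0,0,0,0,0,0,-0.3],
    [0,0,0,0,0,0,-0.3]
  ]
}}

```text
clock: 6.58
tool_pos: [0.4573, 0.2807, 0.0787]
eef_rot: [0.151, 0.989, 0.0, 0.0]
contact_force: [0.1, -0.1, 0.6]
opening: 0.681
finger_force: 0.2
```

>>> {"op": "step_arm", "data": {
  "steps": [
    [0,0,0,0,0,0,0],
    [0,0,0,0,0,0,1],
    [0,0,0,0,0,0,1],
    [0,0,0,0,0,0,1]
  ]
}}

```text
clock: 7.08
tool_pos: [0.4599, 0.2874, 0.082]
eef_rot: [0.15, 0.989, 0.007, 0.003]
contact_force: [2.0, 4.8, 18.3]
opening: 0.286
finger_force: 15.7
```

Opening is 25 mm instead of the expected 60 mm. I'll look.

Run:
```python
from go import *
print(r.get_state())
a=snap("scene");b=snap("top")
f=lambda s,x,y,w,h,k:cv2.resize(cv2.cvtColor(np.asarray(s["pixels"]),cv2.COLOR_RGB2BGR)[y:y+h,x:x+w],None,fx=k,fy=k,interpolation=cv2.INTER_CUBIC)
im=np.zeros((600,800,3),np.uint8); im[:600,:500]=f(a,285,85,100,120,5); im[:300,500:]=f(b,210,205,60,60,5)
cv2.imwrite("pics/g2.png",im)
```

```text
{'clock': 7.075, 'q': array([-0.246,  0.872, -0.68 ,  1.927,  0.894,  0.659, -0.225]), 'qd': array([-0.001, -0.   , -0.002, -0.003,  0.002,  0.002,  0.   ]), 'joint_torque': array([  1.966, -39.623,  -3.231,  -2.777,  -0.276,   1.621,   0.01 ]), 'tool_pos': array([0.46 , 0.287, 0.082]), 'eef_rot': array([0.15 , 0.989, 0.007, 0.003]), 'contact_force': array([ 2.039,  4.816, 18.265]), 'moment': array([ 1.042, -0.5  ,  0.082]), 'finger_force': 15.689697051420808, 'opening': 0.28632972472503454}
```

View pics/g2.png

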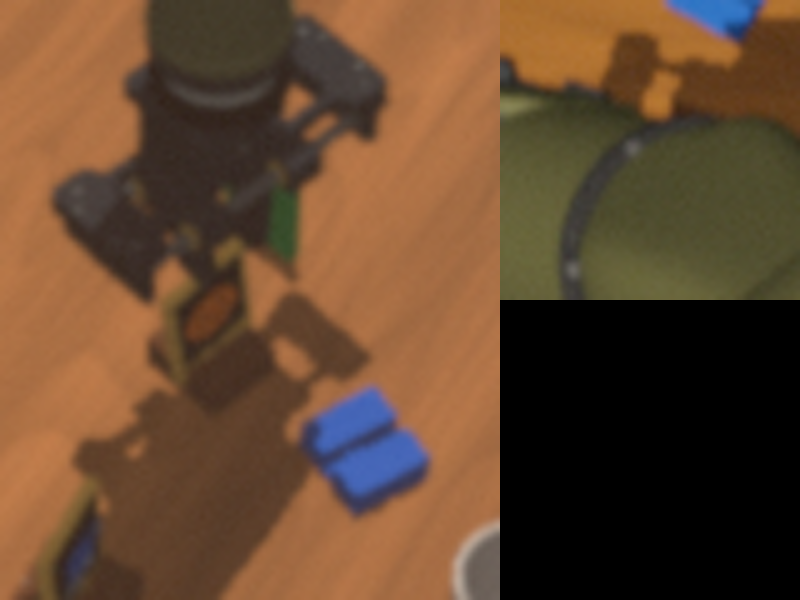

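The sign still stands in its block (disc at scene (327,148)), and the fingers are not around its sides. I need one closer crop with the expected tip positions projected.

Run:
```python
from go import *
a=snap("scene"); st=r.get_state(); M=R.from_quat(st["eef_rot"]).as_matrix(); p=st["tool_pos"]
im=cv2.cvtColor(np.asarray(a["pixels"]),cv2.COLOR_RGB2BGR)[85:155,295:360]
im=cv2.resize(np.clip(im.astype(float)*1.7,0,255).astype(np.uint8),None,fx=8.5,fy=8.5,interpolation=cv2.INTER_CUBIC)
for w in(-1,1):
  for x,c in((-.009,(0,0,255)),(.009,(255,0,0))):
    for z in(.017,-.043):
      q=proj(a,p+M@np.array([x,w*.0126,z])); q=(q+.45-[295,85])*8.5; cv2.circle(im,tuple(q.astype(int)),3,c,-1)
for y in(-.03,.03):
  for z in(.098,.022):
    q=proj(a,[.4565+y*.2974,.281+y*.9548,z]); q=(q+.45-[295,85])*8.5; cv2.circle(im,tuple(q.astype(int)),3,(255,0,255),-1)
cv2.imwrite("pics/g3.png",im); print(im.shape)
```

```text
(595, 552, 3)
```

View pics/g3.png

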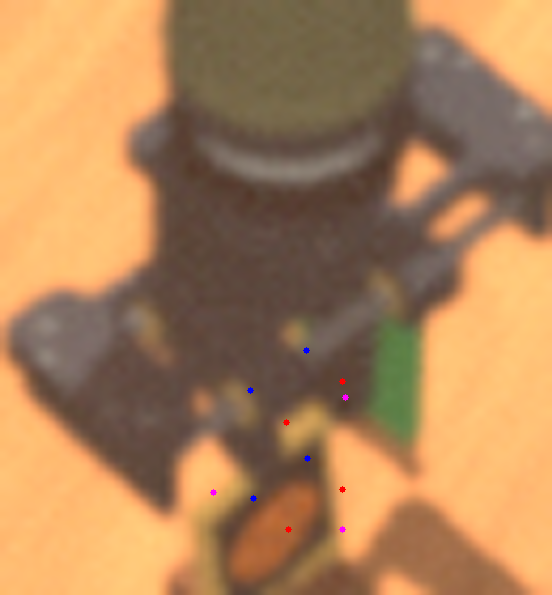

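The fingers have slipped off the side edges: there is nothing beside the sign at (335,140) or (318,150), and the sign still stands in its slot. I'll open, back up and re-measure.

>>> {"op": "step_arm", "data": {
  "steps": [
    [0,0,0,0,0,0,-1],
    [0,0,0,0,0,0,-1],
    [0,0,0,0,0,0,-1]
  ]
}}

```text
clock: 7.6
tool_pos: [0.4602, 0.2859, 0.083]
eef_rot: [0.15, 0.989, 0.005, 0.004]
contact_force: [0.7, 1.2, 29.6]
opening: 0.599
finger_force: 14.3
```

>>> {"op": "step_arm", "data": {
  "steps": [
    [0,0,0,0,0,0,-1],
    [0,0,0,0,0,0,-1],
    [0,0,0,0,0,0,-1],
    [0,0,0,0,0,0,-1],
    [0,0,0,0,0,0,-1]
  ]
}}

```text
clock: 8.22
tool_pos: [0.458, 0.279, 0.0805]
eef_rot: [0.151, 0.989, -0.001, 0.002]
contact_force: [0.2, -3.9, 21.1]
opening: 1.001
finger_force: 10.4
```

Run:
```python
from go import *
s=r.get_state(); print(s["tool_pos"],s["contact_force"],s["opening"],s["finger_force"],r.tip_reach)
print([a for a in dir(r) if a[0]!='_'])
a=snap("scene"); p=np.asarray(a["pixels"]).astype(int)
cv2.imwrite("pics/raw4.png",p[...,::-1].astype(np.uint8))
# orange disc centroid & pixel-class map
b=cv2.imread("pics/scene0.png")[...,::-1].astype(int)
for q in(b,p):
    R_,G,B=q[...,0],q[...,1],q[...,2]; m=(R_>1.8*G)&(B<.75*G)&(R_>60); m[:135]=0;m[165:]=0;m[:,:316]=0;m[:,340:]=0
    ys,xs=np.where(m); print("disc",len(xs),xs.mean(),ys.mean(),tri if 0 else "")
for v in range(118,166,3): print(v,' '.join("%3d,%3d,%3d"%tuple(p[v,u]) for u in range(312,348,3)))
```

```text
[0.458 0.279 0.081] [ 0.229 -3.91  21.149] 1.0011073755999635 10.39775366691174 0.017
['Unreachable', 'finish_job', 'get_state', 'snapshot', 'tip_reach']
disc 1 328.0 149.0 
disc 0 nan nan 
118  58, 45, 38  56, 44, 37  54, 40, 33  53, 39, 33  51, 41, 33  54, 42, 33  52, 40, 34  54, 41, 36  55, 52, 39  62, 52, 46  70, 62, 55  88, 68, 58
121  56, 42, 36  57, 46, 39  55, 43, 36  55, 42, 35  55, 43, 38  54, 41, 34  54, 45, 36  54, 63, 39  63, 68, 50  69, 60, 54  64, 53, 48  99, 68, 47
124 123, 86, 59  77, 55, 42  56, 42, 37  55, 43, 37  56, 44, 37  91, 64, 44  97, 83, 50  69, 65, 54  66, 61, 52  55, 42, 36  52, 40, 30 132, 87, 55
127 127, 86, 55 145, 95, 60  59, 45, 37  62, 45, 37 123, 82, 52 139, 93, 61  79, 64, 56  64, 67, 47  55, 67, 41  53, 42, 34  56, 42, 35 150, 99, 62
130  59, 46, 39  62, 48, 40  84, 58, 41 145, 96, 60 108, 77, 57  99, 73, 58 141, 94, 60  95, 70, 46  61, 74, 42  55, 59, 37  56, 52, 36 152,105, 63
133  58, 46, 41  57, 44, 36  87, 62, 46  90, 72, 58 132, 90, 61 176,114, 71 176,115, 70 162,104, 65  96, 67, 44  61, 71, 40  58, 77, 45 156,109, 66
136  59, 46, 40  57, 4
[... 842 characters left out ...]
 93, 64, 43  97, 66, 43
154  74, 56, 33  63, 42, 29 106, 60, 33  93, 55, 32  74, 55, 38 100, 77, 44  73, 49, 35  93, 62, 43 116, 76, 52 102, 66, 43  95, 64, 41  92, 62, 41
157 137, 95, 55  85, 63, 39  67, 45, 30  66, 49, 33  88, 65, 40  76, 52, 39  72, 48, 36  74, 49, 35  91, 60, 44  81, 55, 39 100, 68, 47  92, 63, 41
160 170,110, 66 166,109, 66 123, 87, 52  96, 72, 43  73, 50, 36  71, 49, 35  71, 48, 33  69, 47, 33  72, 47, 35 126, 82, 51 154,101, 65  92, 62, 41
163 167,108, 67 167,109, 66 148, 96, 60  93, 64, 44  70, 48, 35  72, 49, 36  70, 48, 37  76, 53, 37 103, 70, 47 160,104, 65 124, 82, 53 119, 79, 51<stdin>:10: RuntimeWarning: Mean of empty slice.
  ret = ret.dtype.type(ret / rcount)
```

Run:
```python
import cv2,numpy as np
im=cv2.imread("pics/raw4.png")[100:172,295:361]
im=cv2.resize(np.clip(255*(im/255.)**.6,0,255).astype(np.uint8),None,fx=8,fy=8,interpolation=cv2.INTER_CUBIC)
cv2.imwrite("pics/g4.png",im); print(im.shape)
```

```text
(576, 528, 3)
```

View pics/g4.png

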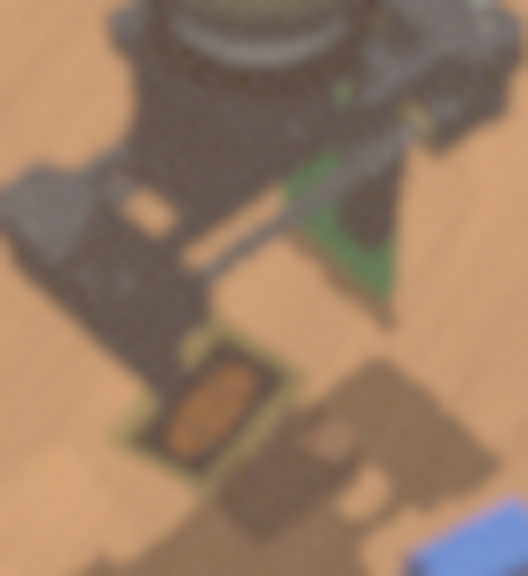

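The crop shows the sign popped out and leaning back towards the robot: corners at crop (215,325), (295,375), (205,485), (120,435). The left finger rests on its top edge at (160,385). Probably one finger touched first and tipped it in its plane. I'll raise straight up gently and re-measure.

>>> {"op": "step_arm", "data": {
  "steps": [
    [0,0,-1,0,0,0,-1],
    [0,0,-1,0,0,0,-1],
    [0,0,-2,0,0,0,-1],
    [0,0,-3,0,0,0,-1],
    [0,0,-4,0,0,0,-1],
    [0,0,-5,0,0,0,-1],
    [0,0,-5,0,0,0,-1]
  ]
}}

```text
clock: 9.15
tool_pos: [0.4565, 0.2804, 0.2899]
eef_rot: [0.15, 0.989, 0.0, -0.0]
contact_force: [1.7, -0.2, -0.4]
opening: 1.002
finger_force: 0.0
```

>>> {"op": "step_arm", "data": {
  "steps": [
    [0,-6,0,0,0,0,-1],
    [0,-6,0,0,0,0,-1],
    [0,-6,0,0,0,0,-1],
    [0,-4,0,0,0,0,-1]
  ]
}}

```text
clock: 9.65
tool_pos: [0.39, 0.0678, 0.2881]
eef_rot: [0.151, 0.988, -0.001, -0.0]
contact_force: [0.1, -0.2, 0.5]
opening: 1.002
finger_force: 0.0
```

Run:
```python
from go import *
a=snap("scene","pics/s5.png");b=snap("top","pics/t5.png"); s=r.get_state(); print(s["tool_pos"],s["contact_force"],s["finger_force"],s["q"])
f=lambda n,x,y,w,h,k:cv2.resize(np.clip(255*(cv2.imread(n)[y:y+h,x:x+w]/255.)**.75,0,255).astype(np.uint8),None,fx=k,fy=k,interpolation=cv2.INTER_CUBIC)
im=np.zeros((560,800,3),np.uint8); im[:,:400]=f("pics/s5.png",295,110,50,70,8); im[:,400:]=f("pics/t5.png",220,210,50,70,8)
cv2.imwrite("pics/g5.png",im)
```

```text
[0.389 0.066 0.288] [-0.19   1.142  0.237] 0.0 [ 0.433  0.427 -1.028  2.082  0.477  0.892  0.394]
```

View pics/g5.png

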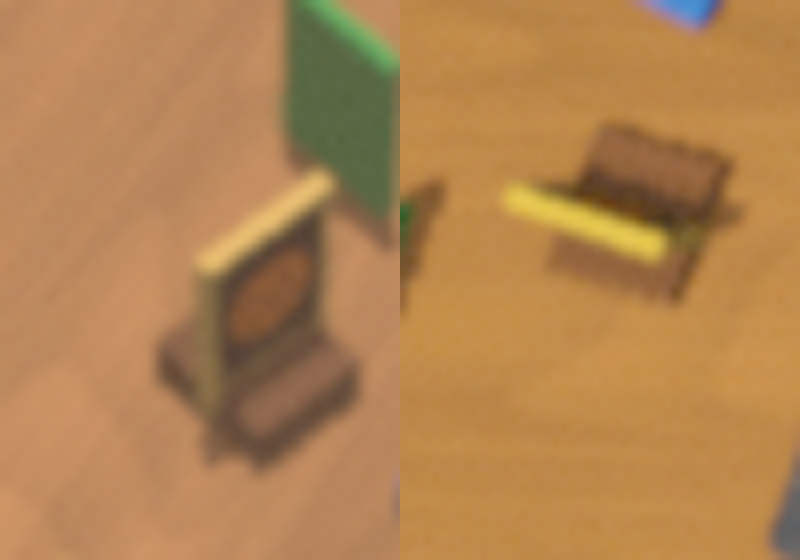

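The sign is standing in its slot again, with its top edge at scene (319.5,143)–(335.8,132) and top-view (232.7,234.5)–(252,240). That matches the start. I'll check the g1 fingertip pixels against the reported TCP and redo the sign's position by triangulating both corners.

Run:
```python
from go import *
S,T=snap("scene"),snap("top")
M=R.from_quat([.15,.989,-.001,-.001]).as_matrix(); p=np.array([.4556,.2845,.178])
print("pred tips g1",[proj(S,p+M@np.array([0,w*.053,.017])).round(1) for w in(-1,1)],"seen (315,125),(343,106)")
def corners(n,s,box):
    x0,y0,x1,y1=box; p=cv2.imread(n)[y0:y1,x0:x1]; k=8
    g=cv2.resize(p,None,fx=k,fy=k,interpolation=cv2.INTER_CUBIC).astype(int); B,G,Rr=g[...,0],g[...,1],g[...,2]
    m=((Rr>140)&(G>.70*Rr)&(B<.62*G)).astype(np.uint8); c=max(cv2.findContours(m,0,1)[0],key=cv2.contourArea)
    rc=cv2.minAreaRect(c); b=cv2.boxPoints(rc)/k+[x0,y0]-.45; e=np.argsort([np.linalg.norm(b[i]-b[i-1]) for i in range(4)])
    m1,m2=[(b[i]+b[i-1])/2 for i in e[:2]]
    return sorted([m1,m2],key=lambda q:q[0]),np.array(rc[1])/k
for sn,tn in(("pics/scene0.png","pics/top0.png"),("pics/s5.png","pics/t5.png")):
    a,da=corners(sn,S,(312,126,342,148)); b,db=corners(tn,T,(226,225,262,250)); print(a,da,b,db)
    # scene: left = -y end ; top: left=+y end
    Pm,g1=tri(S,a[0],T,b[1]); Pp,g2=tri(S,a[1],T,b[0]); print("-y",Pm,g1,"+y",Pp,g2,"len",np.linalg.norm(Pp-Pm),"mid",(Pp+Pm)/2,"yaw",np.degrees(np.arctan2(*(Pp-Pm)[[1,0]]))-90)
```

```text
pred tips g1 [array([313.4, 132.1]), array([341.9, 111.9])] seen (315,125),(343,106)
[array([318.518, 143.434]), array([335.239, 131.416])] [ 3.765 20.592] [array([232.306, 233.576]), array([252.635, 241.199])] [21.711  4.579]
-y [0.445 0.252 0.093] 0.0010535966116067255 +y [0.466 0.312 0.096] 0.0019170050820266757 len 0.06360470842191121 mid [0.455 0.282 0.094] yaw -19.048009214909484
[array([318.508, 143.621]), array([335.571, 131.357])] [ 4.025 21.014] [array([232.181, 233.532]), array([252.925, 240.842])] [21.994  4.603]
-y [0.446 0.25  0.094] 0.0014904217246837605 +y [0.466 0.312 0.095] 0.001266029494897865 len 0.0651291753163804 mid [0.456 0.281 0.095] yaw -18.01578257655484
```

Evidence that the tips sit higher than I assumed: in g1 they appear about 6 px above the prediction (≈28 mm), and in g3 the closed fingers sat on the top rim with an 18 N upward force. I'll measure the true tip offset from the current view.

Run:
```python
from go import *
S=snap("scene"); s=r.get_state(); M=R.from_quat(s["eef_rot"]).as_matrix(); P=s["tool_pos"]; print(s["tool_pos"],s["opening"])
for z in(-.045,0,.017): print(z,[proj(S,P+M@np.array([0,w*.053,z])).round(1).tolist() for w in(-1,1)])
p=np.asarray(S["pixels"]).astype(int); q=p.sum(2)
for v in range(128,196): print(v,''.join('#' if t<150 else '+' if t<235 else '.' for t in q[v,255:325]))
```

```text
[0.392 0.071 0.289] 0.9975356747550138
-0.045 [[238.2, 138.0], [274.7, 113.5]]
0 [[241.3, 149.7], [276.5, 125.7]]
0.017 [[242.4, 154.0], [277.1, 130.1]]
128 ......................................................................
129 ......................................................................
130 ......................................................................
131 ......................................................................
132 ......................................................................
133 ......................................................................
134 ......................................................................
135 ......................................................................
136 ......................................................................
137 ......................................................................
138 ......................................................................
139 ......................................................................
140 ...........................................
[... 3452 characters left out ...]
...+.....................
187 ...............................................++.....................
188 ..............................................++++....................
189 .............................................++#++....................
190 ............................................++#+++....................
191 ............................................++#+++....................
192 ............................................++++++....................
193 ............................................++++++....................
194 ...........................................+++++++....................
195 ..........................................++++++++....................
```

Wrong window; the predicted tips are at (242,154) and (277,130). Printing that area.

Run:
```python
from go import *
S=snap("scene"); p=np.asarray(S["pixels"]).astype(int); q=p.sum(2)
for v in range(85,165,1): print(v,''.join('#' if t<172 else '+' if t<260 else '.' for t in q[v,215:300]))
```

```text
85 .............++##########+##+++#+#++######################++++++++++++++++...........
86 ............++################################+############+++++++++++++++++.........
87 ...........+################################+++#######+++###+++++++++++++++++........
88 ..........+################################++++######+..++###+++++++++++++++++.......
89 ..........+##############################+++++#####++...++#####++++++++++++++++......
90 ..........+#########+++###############+++++++#####+....+++#####++++++++++++++++......
91 ..........+##########++++++######+#+++++++++######+...++++######++++++++++++++++.....
92 ...........+##########++++++++++++++++++++########+..+++++######+++++++++++++##+.....
93 ...........++###########++++++++++++++++##########+++++++++####++++++++++++####+.....
94 ............++#############++++++++++#############+++#++++++++++++++#++++######+.....
95 .............+####################################+++###++++++++###############+.....
96 .............++##################################++++###++++++################++.....
97 ..............+##############
[... 5384 characters left out ...]
......................................................................
158 .....................................................................................
159 .....................................................................................
160 .....................................................................................
161 .....................................................................................
162 .....................................................................................
163 .....................................................................................
164 .....................................................................................
```

Run:
```python
from go import *
S,T=snap("scene"),snap("top"); M=R.from_quat([.975,.222,0,0]).as_matrix(); P=np.array([.2703,-.5629,.2195])
for n,s in(("scene",S),("top",T)):
  for z in(-.045,-.011,.017): print(n,z,[proj(s,P+M@np.array([0,w*.053,z])).round(1).tolist() for w in(-1,1)])
q=cv2.imread("pics/top0.png").astype(int).sum(2)
for v in range(310,372): print(v,''.join('#' if t<110 else '+' if t<200 else '.' for t in q[v,535:625]))
q=cv2.imread("pics/scene0.png").astype(int).sum(2)
for v in range(280,400,2): print(v,''.join('#' if t<110 else '+' if t<200 else '.' for t in q[v,0:50]))
```

```text
scene -0.045 [[32.0, 319.4], [9.8, 375.3]]
scene -0.011 [[40.8, 324.2], [19.8, 378.5]]
scene 0.017 [[47.7, 327.9], [27.6, 381.0]]
top -0.045 [[550.9, 333.8], [589.9, 315.5]]
top -0.011 [[542.6, 329.8], [580.2, 312.2]]
top 0.017 [[536.2, 326.7], [572.7, 309.6]]
310 .......................................+#####################+++++++##################++++
311 .......................................######################++++++++#################++++
312 .......................................+####################+++++++++##################+++
313 .......................................+##################+++++++++++###################++
314 .......................................##################++++++++++++####################+
315 .......................................+###############+++++++++##++######################
316 .......................................+#############+++++++++############################
317 .......................................+##########+++++++++++#############################
318 .......................................+########+++++++++++################
[... 7650 characters left out ...]
############+...........................
376 #####################+............................
378 ####################+.............................
380 ##########++......................................
382 #########++.......................................
384 ++++++##++........................................
386 ##+++++...........................................
388 #######++.........................................
390 #######++.........................................
392 ..................................................
394 ..................................................
396 ..................................................
398 ..................................................
```

In both views the tips lie about 29 mm behind where the reported TCP puts them, along tool z. The fingers had therefore only touched the sign's top corners, and the correct grasp needs a reported TCP z of about 0.046. Going back.

Run:
```python
from go import *
A=R.from_euler("z",np.radians(-17.6)).as_matrix(); M=A@np.diag([-1,1,-1.])
go(np.array([.4562,.2813,.046]),M)
```

```text
shift cm (start tool frame) [ 0.047 21.872 24.272] rotvec deg [0.076 0.015 0.393] q [ 0.423  0.43  -1.031  2.076  0.477  0.891  0.392] clock 10.05
```

>>> {"op": "step_arm", "data": {
  "steps": [
    [0,4.4,2,0,0,0.4,-1],
    [0,4.4,2,0,0,0,-1],
    [0,4.4,2,0,0,0,-1],
    [0,4.4,2,0,0,0,-1],
    [0,4.3,2,0,0,0,-1],
    [0,0,2,0,0,0,-1],
    [0,0,0,0,0,0,-1]
  ]
}}

```text
clock: 10.92
tool_pos: [0.4566, 0.2798, 0.1667]
eef_rot: [0.153, 0.988, -0.001, -0.001]
contact_force: [0.9, -0.2, -0.7]
opening: 1.0
finger_force: 0.0
```

Run:
```python
from go import *
A=R.from_euler("z",np.radians(-17.6)).as_matrix(); M=A@np.diag([-1,1,-1.])
go(np.array([.4562,.2813,.046]),M)
S=snap("scene"); p=np.asarray(S["pixels"]).astype(int); q=p.sum(2); s=r.get_state();N=R.from_quat(s["eef_rot"]).as_matrix()
print([proj(S,s["tool_pos"]+N@np.array([0,w*.053,-.012])).round(1).tolist() for w in(-1,1)])
for v in range(108,160,1): print(v,''.join('#' if t<150 else '+' if t<235 else '.' for t in q[v,300:355]))
```

```text
shift cm (start tool frame) [ 0.052  0.162 12.073] rotvec deg [-0.143 -0.127  0.008] q [-0.175  0.755 -0.791  1.87   0.719  0.832 -0.08 ] clock 10.925
[[312.7, 129.2], [341.8, 108.9]]
108 +#####+#####++###++......++++.........++####+..........
109 ################++......+++....+.......++##++..........
110 ################+.....++++.....+++.......+++...........
111 ###++##+##+#####++...+++.......++++....................
112 ###+++##++#######++++++........+++++...................
113 ####++#++++########+++.........++++++..................
114 #####+##++#########++..........+++++++.................
115 ####################+..........++++++++................
116 ++##################+..........++++++++++..............
117 .++#################+..........+++++++++++.............
118 ..++###############++..........++++++++++++............
119 ...++#############++...........++++++++++++++..........
120 ....++###########++............++++++++++++++..........
121 .....++#########+..............++++++++++++++..........
122 ......++########+..............++++++++++++++..........
123 .......++###
[... 1503 characters left out ...]
......+++++++++++##+....................
149 .....................+++++++++++##+......+++...........
150 .....................++++++++++#+++......++++..........
151 .....................++++++++#++++++...+++++++.........
152 .....................++#+++##++++++++++++++++++........
153 ...............++....++#####++++++++++++++++++++.......
154 ...............+++...++###++++++++++++++++++++++++.....
155 ...............++++..++##++++++++++++++++++++++++++....
156 ...............+++++.+++++++++++++++++++++++++++++++...
157 ...............+++++.++++++++++++++++++++++++++++++++..
158 ................++++..+++++++++++++++++++++++++++++++++
159 ..................+++++++++++++++++++++++++++++++++++++
```

Tips now match a −29 mm tool-z bias. Descending, then closing slowly with light force.

>>> {"op": "step_arm", "data": {
  "steps": [
    [0,0.15,3,0,0,0,-1],
    [0,0,3,0,0,0,-1],
    [0,0,2,0,0,0,-1],
    [0,0,1.5,0,0,0,-1],
    [0,0,1.5,0,0,0,-1],
    [0,0,1,0,0,0,-1],
    [0,0,0,0,0,0,-0.4]
  ],
  "force": 5
}}

```text
clock: 11.85
tool_pos: [0.4581, 0.2804, 0.0478]
eef_rot: [0.154, 0.988, -0.0, -0.0]
contact_force: [-0.1, -0.7, 0.3]
opening: 0.91
finger_force: 0.0
```

>>> {"op": "step_arm", "data": {
  "steps": [
    [0,0,0,0,0,0,-0.4],
    [0,0,0,0,0,0,-0.3],
    [0,0,0,0,0,0,0],
    [0,0,0,0,0,0,0]
  ]
}}

```text
clock: 12.35
tool_pos: [0.4586, 0.2808, 0.0486]
eef_rot: [0.154, 0.988, 0.0, 0.0]
contact_force: [0.0, 0.9, 2.9]
opening: 0.682
finger_force: 5.0
```

Opening is 0.682, i.e. 60 mm, and it is firmly on the edges. I'll raise the grip force and lift straight up.

>>> {"op": "step_arm", "data": {
  "steps": [
    [0,0,0,0,0,0,1],
    [0,0,0,0,0,0,1],
    [0,0,-0.5,0,0,0,1],
    [0,0,-1,0,0,0,1],
    [0,0,-1,0,0,0,1],
    [0,0,-1.5,0,0,0,1]
  ],
  "force": 25
}}

```text
clock: 13.1
tool_pos: [0.4582, 0.2803, 0.0889]
eef_rot: [0.154, 0.988, -0.0, -0.0]
contact_force: [0.4, -0.7, -1.4]
opening: 0.677
finger_force: 25.0
```

>>> {"op": "step_arm", "data": {
  "steps": [
    [0,0,-3,0,0,0,1],
    [0,0,-4,0,0,0,1],
    [0,0,-5,0,0,0,1],
    [0,0,-5,0,0,0,1],
    [0,0,0,0,0,0,1]
  ]
}}

```text
clock: 13.72
tool_pos: [0.4594, 0.2826, 0.2626]
eef_rot: [0.154, 0.988, 0.003, 0.003]
contact_force: [0.8, -0.1, -2.0]
opening: 0.673
finger_force: 25.0
```

```bash
cat > tgt.py <<'E'
from go import *
v=np.load("view.npz"); V,A=v["V"],v["A"]
M=A@np.diag([-1,1,-1.])
print("V",V); s=r.get_state(); print(s["finger_force"],s["opening"],s["tool_pos"])
go(V-M@np.array([0,0,-.006]),M)
E
python3 tgt.py
```

```text
V [ 0.512 -0.285  0.222]
24.99902199022472 0.6732010399541618 [0.459 0.283 0.263]
shift cm (start tool frame) [-22.433 -52.387   4.409] rotvec deg [ -3.583 -17.385 -24.784] q [-0.115  0.639 -0.887  1.759  0.577  1.016  0.042] clock 13.725
```

>>> {"op": "step_arm", "data": {
  "steps": [
    [-0.8,-2,0,0,0,0,1],
    [-1.3,-3.8,0,0,0,0,1],
    [-1.3,-4,0,0,0,0,1],
    [-1.3,-4,0,0,0,0,1],
    [-1.3,-4,0,0,0,0,1],
    [-1.3,-4,0,0,0,0,1],
    [-1.3,-4,0,0,0,0,1],
    [-1.3,-4,0,0,0,0,1]
  ]
}}

```text
clock: 14.72
tool_pos: [0.4607, -0.0352, 0.2575]
eef_rot: [0.154, 0.988, -0.0, -0.001]
contact_force: [0.9, 0.5, -0.8]
opening: 0.676
finger_force: 25.0
```

>>> {"op": "step_arm", "data": {
  "steps": [
    [-1.3,-4,0,0,0,0,1],
    [-1.3,-4,0,0,0,0,1],
    [-1.3,-4,0,0,0,0,1],
    [-1.3,-4,0,0,0,0,1],
    [-1.3,-3.8,0,0,0,0,1],
    [-1,-2,0,0,0,0,1],
    [0,0,0,0,0,0,1]
  ]
}}

```text
clock: 15.6
tool_pos: [0.4656, -0.2654, 0.257]
eef_rot: [0.156, 0.988, 0.0, -0.001]
contact_force: [0.3, -0.2, -1.3]
opening: 0.673
finger_force: 25.0
```

```bash
python3 tgt.py
```

```text
V [ 0.512 -0.285  0.222]
24.999172668904066 0.673314910671783 [ 0.466 -0.265  0.257]
shift cm (start tool frame) [-5.173 -0.33   4.105] rotvec deg [ -3.921 -17.834 -24.943] q [ 0.985  0.67  -0.955  1.765  0.625  1.046  1.057] clock 15.6
```

>>> {"op": "step_arm", "data": {
  "steps": [
    [0,0,0,-0.7,-3,-4.2,1],
    [0,0,0,-0.7,-3,-4.2,1],
    [0,0,0,-0.7,-3,-4.2,1],
    [0,0,0,-0.7,-3,-4.2,1],
    [0,0,0,-0.6,-3,-4.1,1],
    [0,0,0,-0.6,-3,-4.1,1],
    [0,0,0,0,0,0,1]
  ]
}}

```text
clock: 16.48
tool_pos: [0.465, -0.2627, 0.2574]
eef_rot: [-0.064, 0.985, 0.011, 0.157]
contact_force: [0.5, -0.8, -0.1]
opening: 0.677
finger_force: 25.0
```

```bash
python3 tgt.py
```

```text
V [ 0.512 -0.285  0.222]
24.998780731111765 0.6771019923351321 [ 0.465 -0.263  0.257]
shift cm (start tool frame) [-3.027 -2.796  5.358] rotvec deg [0.17  0.152 0.245] q [ 1.255  0.655 -1.149  2.01   0.807  0.66   1.379] clock 16.475
```

>>> {"op": "step_arm", "data": {
  "steps": [
    [-0.5,-0.7,1.3,0,0,0,1],
    [-0.8,-0.7,1.4,0,0,0,1],
    [-0.8,-0.7,1.4,0,0,0,1],
    [-0.9,-0.7,1.3,0,0,0,1],
    [0,0,0,0,0,0,1],
    [0,0,0,0,0,0,1]
  ]
}}

```text
clock: 17.23
tool_pos: [0.5155, -0.2855, 0.2164]
eef_rot: [-0.064, 0.985, 0.01, 0.159]
contact_force: [-0.4, -0.3, -1.0]
opening: 0.682
finger_force: 25.0
```

```bash
python3 tgt.py
python3 - <<'E'
from go import *
S,T=snap("scene","pics/s6.png"),snap("top","pics/t6.png"); v=np.load("view.npz"); V,A=v["V"],v["A"]
for nm,s in(("scene",S),("top",T)):
    print(nm,"V",proj(s,V),"corners",[(k,proj(s,V+A@np.array([.004,k[0]*.03,k[1]*.045])).round(1).tolist()) for k in((1,1),(-1,1),(-1,-1),(1,-1))])
    p=np.asarray(s["pixels"]).astype(int); c=proj(s,V).astype(int); R_,G,B=p[...,0],p[...,1],p[...,2]
    def ch(a):
        r_,g,b=a; 
        if r_+g+b<130: return '#'
        if r_>1.65*g and b<.62*g*1.1 : return 'o'
        if g>.72*r_ and b<.62*g: return 'y'
        if b>.7*r_ and r_>150: return 'W'
        if b>.6*r_: return 'x'
        return '.'
    for y in range(c[1]-32,c[1]+34): print(y,''.join(ch(p[y,x]) for x in range(c[0]-30,c[0]+45)))
E
```

```text
V [ 0.512 -0.285  0.222]
24.999225782230496 0.6815052220294758 [ 0.515 -0.285  0.216]
shift cm (start tool frame) [0.166 0.128 0.002] rotvec deg [0.096 0.311 0.257] q [ 1.147  0.758 -1.049  1.919  0.896  0.65   1.347] clock 17.225
scene V [213.749 296.135] corners [((1, 1), [212.5, 274.5]), ((-1, 1), [197.4, 300.2]), ((-1, -1), [217.8, 318.0]), ((1, -1), [231.4, 293.4])]
264 ########x#xxxxxxxxxxxxxxxxxxx..xxxx........................................
265 ####x######xxxxxxxx...xxxxxxx...xx.........................................
266 ##########xxxxxxxx.....xxxxxxx..x..........................................
267 ###x####xx##xxxxx......xxxxxxx.xx..........................................
268 ##xxx####x#xxxxxx......xxxxxxxxxx..........................................
269 xxxxx###xxx#xxxx......xxxxxxxxx##..........................................
270 xxxx##x##x#x#xxx......xxxxxxx#xx#x.........................................
271 ##xxxxxxx####xx......xxxxxxx#xx###x........................................
272 ####xxxx##x##x.......xxxxxx#x####xxx.......................................
273 ##
[... 9274 characters left out ...]
xxxxxxxxxxxxxxxxxxxxxxx##############xyyyyyyxyxyyyxyyyyyyyyy
248 ..........xxxxxxxxxxxxxxxxxxxxxxxxxxxxx.#..#######x#xyyyxxyyxyyyyyyyxyxyxyy
249 ..........xxxxxxxxxxxxxxxxxxxxxx...........########xyyyxyyyyyyxyyyxyyxy.yyy
250 ..........xxxxxxxxxxxxxx..xxxx............o########xyyyy.y##xxxxyyyy.yyyyyy
251 ..........xxxxxxxxxxxx...........o.o......o########xyyxxyx#####xyyxyyxyyxxy
252 ..........xxxxxxxxxxxx............o...o.....########x.y#########xxyyyyyyyxy
253 ..........xxxxxxxxxxx.....................o.#####xxyy##########xxxxxxyyyyxy
254 ...........xxxxxxxxx...............oooo......#####xyx####x####xxxxxxxyxxyxy
255 .................................o.......o....#####xyx##xxxxxxxxxxxxxyyxyyy
```

The held sign's four corners in both views match the target pose within about 2 px (≈4 mm), with the face and disc towards the lens. I'll let it settle and hand in.

>>> {"op": "step_arm", "data": {
  "steps": [
    [0,0,0,0,0,0,1],
    [0,0,0,0,0,0,1],
    [0,0,0,0,0,0,1],
    [0,0,0,0,0,0,1]
  ]
}}

```text
clock: 17.82
tool_pos: [0.5155, -0.2859, 0.2165]
eef_rot: [-0.064, 0.985, 0.01, 0.159]
contact_force: [-0.4, -0.7, -0.2]
opening: 0.68
finger_force: 25.0
```

```bash
python3 -c "
from plant import r
print(r.get_state()['qd'].round(4)); print(r.finish_job())"
```

```text
[ 0.0004  0.0015 -0.0006  0.0013 -0.0004  0.0008 -0.0013]
the job is handed in; nothing more can be done
None
```

I handed the job in with the biscuit sign held still by its brass side edges at the estimated view spot, 15 cm before the lens and square to it, but no verdict came back; a mis-set first grasp slipped on the sign's top edge and briefly tipped it, and I can't rule out a touch on the wet panel then.

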